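Set up the carving burrs and the pattern board

TASK

Get the bench ready for carving: put every burr that waits in the wooden stand into the collet with its own colour. The collets stand nearly shut, so first open the one you need by turning its nut anticlockwise (seen from above), set the shank fully home, and then turn the nut clockwise as far as it goes so that it grips. Also lean the pattern board on its rest, leaf side up and lengthwise up the slope, with its lower end against the toe strip, its back on the brass bar and neither edge sticking out to one side. Leave the sanding block, marker, tape measure and screwdriver where they are.

Things in the scene. Friction and masses are not known exactly. Their poses are not given: they have to be found in the camera images.
- burr_red: rotary burr, red ring and red dot on its head, 75 mm long, 45 g. Origin: free end of the shank (goes into the collet); z runs to the head. Shank 8 mm in diameter, z = 0 to 53 mm, end chamfered; head 16 mm in diameter, z = 53 to 75 mm, held by it. Starts upright, shank down, 28 mm deep in a hole of the stand; absent in some starts (None).
- burr_yellow: rotary burr, yellow ring and yellow dot on its head, 75 mm long, 45 g. Origin: free end of the shank (goes into the collet); z runs to the head. Shank 8 mm in diameter, z = 0 to 53 mm, end chamfered; head 16 mm in diameter, z = 53 to 75 mm, held by it. Starts upright, shank down, 28 mm deep in a hole of the stand; absent in some starts (None).
- burr_blue: rotary burr, blue ring and blue dot on its head, 75 mm long, 45 g. Origin: free end of the shank (goes into the collet); z runs to the head. Shank 8 mm in diameter, z = 0 to 53 mm, end chamfered; head 16 mm in diameter, z = 53 to 75 mm, held by it. Starts upright, shank down, 28 mm deep in a hole of the stand; absent in some starts (None).
- collet_red (a point): mouth of the red-banded collet, on its axis, level with the nut's top, 70 mm above the bench. The bore goes 44 mm straight down; radial play round a shank 1.6 mm with the nut at 0, 1.2 mm at 0.25 rad. With a burr fully home its shank end is 44 mm below this point, its head begins 9 mm above. The three collets stand 90 mm apart along this point's y, on one fixed plate.
- nut_red (a joint): angle (rad) of the red collet's round knurled nut, 36 mm in diameter, 42 to 70 mm above the bench, on the collet's axis; grows clockwise seen from above. Starts at 0.6 to 1.15, nearly shut; fully open at 0 (a stop), each jaw closes 1.5 mm per rad, they meet the shank near 1.07, stop at 1.40. Friction 0.15 N m, to 0.4 when gripping; stays where left.
- collet_yellow (a point): mouth of the yellow-banded collet, on its axis, level with the nut's top, 70 mm above the bench. The bore goes 44 mm straight down; radial play round a shank 1.6 mm with the nut at 0, 1.2 mm at 0.25 rad. With a burr fully home its shank end is 44 mm below this point, its head begins 9 mm above. The three collets stand 90 mm apart along this point's y, on one fixed plate.
- nut_yellow (a joint): angle (rad) of the yellow collet's round knurled nut, 36 mm in diameter, 42 to 70 mm above the bench, on the collet's axis; grows clockwise seen from above. Starts at 0.6 to 1.15, nearly shut; fully open at 0 (a stop), each jaw closes 1.5 mm per rad, they meet the shank near 1.07, stop at 1.40. Friction 0.15 N m, to 0.4 when gripping; stays where left.
- collet_blue (a point): mouth of the blue-banded collet, on its axis, level with the nut's top, 70 mm above the bench. The bore goes 44 mm straight down; radial play round a shank 1.6 mm with the nut at 0, 1.2 mm at 0.25 rad. With a burr fully home its shank end is 44 mm below this point, its head begins 9 mm above. The three collets stand 90 mm apart along this point's y, on one fixed plate.
- nut_blue (a joint): angle (rad) of the blue collet's round knurled nut, 36 mm in diameter, 42 to 70 mm above the bench, on the collet's axis; grows clockwise seen from above. Starts at 0.6 to 1.15, nearly shut; fully open at 0 (a stop), each jaw closes 1.5 mm per rad, they meet the shank near 1.07, stop at 1.40. Friction 0.15 N m, to 0.4 when gripping; stays where left.
- collets: the whole collet fixture: dark steel plate 60 x 270 x 10 mm (x, y, z) screwed to the bench, with the three collets standing on it in a row at y = 90 (red), 0 (yellow) and -90 mm (blue); the origin is the centre of its underside. A collet presses on its shank with about 20 N in all at nut angle 1.2, 45 N at 1.39.
- stand: fixed block of brown wood, 60 x 170 x 36 mm (x, y, z), with three holes in a row along its y axis at -52, 0 and 52 mm, 9.4 mm wide, 28 mm deep, in which the burrs stand; the origin is the centre of its underside.
- board: pale wooden pattern board, 160 x 62 x 14 mm (x, y, z), with a leaf drawn on its upper face; the origin is the centre of its underside, x along its length, z out of the face with the leaf. 120 g. It starts flat on the bench, leaf up. Either end may be the lower one.
- rest: fixed wooden rest; origin: centre of its underside. Base 150 x 90 x 8 mm (x, y, z). Toe strip at x = -70 to -60 mm, top at z = 22. Upright 44 mm wide with a brass bar on top, 12 mm thick, along y, axis at x = 33, z = 71. A board standing on the base against the strip, back on the bar, rises along +x at 40 degrees, the centre of its underside at x = 10, y = 0, z = 59 mm.
- sanding_block: wooden sanding block 60 x 96 x 32 mm, lying loose on the bench, to be left alone; the origin is the centre of its underside, y along its length.
- marker: white marker 18 x 134 x 18 mm with a black cap, lying loose on the bench, to be left alone; the origin is the centre of its underside, y along its length.
- tape_measure: yellow pocket tape measure 74 x 92 x 32 mm, lying loose on the bench, to be left alone; the origin is the centre of its underside, y along its length.
- screwdriver: screwdriver with a red handle, 27 x 205 x 30 mm, lying loose on the bench, to be left alone; the origin is the centre of its underside, y along its length.
Mind the look-alikes: they are no part of the job. There is more than one size of the board; the job needs the larger.

How it is judged:
At the end, for the whole second after the job is handed in: Each present burr in its colour's collet: within 3 mm of the axis, 40.5 mm deep, upright within 4 degrees, gripped with over 20 N (nut past about 1.2 rad). Board on the rest, leaf up, slope 33-47 degrees, in line within 9 degrees, within 18 mm sideways, 13 mm along x, 10 mm in height; at rest (horizontal distance between burr_red and collet_red below 0.003 m and z of burr_red in the frame of collet_red below -0.0405 m and angle between each of burr_red, burr_yellow, burr_blue's own z axis and vertical below 0.07 rad and contact force between each of burr_red, burr_yellow, burr_blue and collets above 20 N and linear speed of each of burr_red, burr_yellow, burr_blue, board below 0.02 m/s and horizontal distance between burr_yellow and collet_yellow below 0.003 m and z of burr_yellow in the frame of collet_yellow below -0.0405 m and horizontal distance between burr_blue and collet_blue below 0.003 m and z of burr_blue in the frame of collet_blue below -0.0405 m and x of board in the frame of rest between -0.002 and 0.024 m and y of board in the frame of rest between -0.018 and 0.018 m and z of board in the frame of rest between 0.05 and 0.07 m and angle between board's own z axis and vertical between 0.58 and 0.82 rad and angle between the x axis of board and the y axis of rest, either way round above 1.4 rad and contact force between board and rest above 0.1 N and angular speed of board below 0.1 rad/s); the robot touches nothing.
It fails at once if a bystander (sanding block, marker, tape measure, screwdriver) is pushed more than 30 mm (distance of any of sanding_block, marker, tape_measure, screwdriver from where it was at the start of the episode above 0.03 m).
Of burr_red, burr_yellow, burr_blue only 2 to 3 are there at a start; the rules pass over those that are not, and their reading is None.
At some moment in a run one of board may be knocked a few centimetres aside while the robot is not near it.
It also fails if it takes over 210 s, if anything falls off the work surface, if the arm or the gripper's body presses on something with over 40 N, if the wrist force passes 120 N, or if a joint passes its speed limit or range.

ROBOT

A 6-joint arm with a two-finger parallel gripper is mounted at the origin on a cart in front of the work surface, level with it; the furniture and walls round the work are solid. World frame = base frame: x ahead of the robot, y to its left, z up, the work surface at z = 0. Lengths are in m, angles in rad, forces in N, time in s.
With the tool pointing down it reaches from about 0.35 to 0.975 m from the base axis. Payload 7.1 kg.
Tool frame: the origin (TCP) lies midway between the tips of the shut fingers; the grasp point (between the pads) lies 19 mm behind it; z points along the fingers, y is the line along which they close (so a half turn about z gives the same grasp; the last joint's range is limited). The gripper opens to 88 mm and grips with 3 to 60 N. Pads are 20 mm wide; open, the fingers measure 115 mm over their backs; the gripper's body (75 mm by 178 mm) begins 61 mm behind the grasp point.
Start: joints at [1.314, 0.423, 1.63, -0, 1.089, -0.019], TCP at [0.147, 0.607, 0.223] pointing down, gripper open.
Joint ranges: [-3, 3], [-0.9, 2.11], [0.09, 2.58], [-1.31, 4.45], [0.11, 2.69], [-2.54, 2.54]. Speed limits (rad/s): [2.39, 2.39, 3.01, 3.14, 3.14, 3.14].

INTERFACE

Orientations are given as a unit quaternion [w, x, y, z].
In Python, from station import move_pose, movel, movej, command_gripper, wait, inverse_kinematics, read_camera, camera_info, MotionError, job_done, get_time, get_joint_pos, get_qvel, get_effort, get_tcp_pos, get_ee_rot, get_ft_force, get_ft_torque, get_grip_width, get_finger_force gives the robot as it stands. Calls block until the motion is done:
- move_pose(position, orientation): joint-space move of the TCP to a pose.
- movel(position, frame=None, v=0.15, until_force=None): straight line of the TCP; frame=None keeps the orientation; v is the mean speed in m/s. With until_force (N) it stops when the force on the tool has changed by that much, and returns True; else False.
- movej(angles): joint-space move.
- command_gripper(opening): opening from 0.0 (shut) to 1.0 (fully open); the grip force is fixed at half the most; returns when the fingers have stopped.
- wait(seconds).
- inverse_kinematics(position, orientation): joint angles nearest the present ones, or None.
- read_camera(name): name is "side" or "top" or "wrist"; returns the picture (480x640x3 uint8, red, green, blue); there is no depth.
- camera_info(name): a dict with "intrinsics" (3x3 intrinsics, pixels), "dist" ([k1, k2, p1, p2, k3] as OpenCV has them; the pictures are not rectified), "T" (4x4, takes a point from camera to world coordinates); the wrist camera has in their place "tool_from_camera" (4x4, takes a point from camera to tool coordinates, whose origin is the TCP and whose axes are the flange's). Camera axes: x right, y up, looking along -z (the intrinsics and any distortion apply to the point x, -y, -z); pixel columns grow to the right and rows downward; lengths in m; the calibration is good to about 2 mm. A picture is of the moment at which its call begins: read the wrist's pose just before it. camera_info takes no time and is no camera call.
A pose or a line that the arm cannot do raises MotionError and nothing moves.
- job_done(): hands the job in; it is judged then, once.
Readings, each from a call of its own:
- get_time(): time.
- get_joint_pos(): joint angles.
- get_qvel(): joint speeds.
- get_effort(): joint torques, N m.
- get_tcp_pos(): TCP position.
- get_ee_rot(): TCP orientation.
- get_ft_force(): force on the tool from outside, world axes, zero at the start.
- get_ft_torque(): the same for the moment, N m.
- get_grip_width(): opening from 0.0 (shut) to 1.0 (fully open).
- get_finger_force(): force on a finger pad.
Only numpy, scipy, OpenCV 4.12 (cv2) and the standard library are available. Lean on these libraries where they do the work, as an engineer would, in place of code of your own. Each camera call takes 0.05 s, during which the arm holds its last target. There are 200 camera calls.

## Working session

There is one attempt and no reset: what is moved stays moved. The work goes in short steps, each a Python script; the robot and the scene stay as the last script left them, time stands still between calls to the robot, and variables do not carry over. Pictures are saved under pics/ and viewed, at most 14 in all, crops included, and the job is handed in when it is done.

```bash
mkdir -p pics; ls; python3 - <<'E'
from station import *
import cv2
for n in("top","side"):
    im=read_camera(n); cv2.imwrite(f"pics/{n}0.png",im[:,:,::-1])
    i=camera_info(n); print(n,i)
print(camera_info("wrist"),get_ee_rot(),get_time())
E
```

```text
pics
top {'intrinsics': array([[457.81280851,   0.        , 325.1249367 ],
       [  0.        , 457.81280851, 240.30448313],
       [  0.        ,   0.        ,   1.        ]]), 'dist': array([0.0002261, 0.       , 0.       , 0.       , 0.       ]), 'T': array([[ 0.01153691,  0.9868252 , -0.16137822,  0.34859299],
       [-0.99990156,  0.01267414,  0.00601928, -0.05032412],
       [ 0.00798531,  0.16129289,  0.98687428,  1.14793378],
       [ 0.        ,  0.        ,  0.        ,  1.        ]])}
side {'intrinsics': array([[448.1265735 ,   0.        , 317.25728429],
       [  0.        , 448.1265735 , 241.59248678],
       [  0.        ,   0.        ,   1.        ]]), 'dist': array([-0.11177982,  0.        ,  0.        ,  0.        ,  0.        ]), 'T': array([[ 0.99917997,  0.02873283, -0.02852741,  0.50311781],
       [-0.04045848,  0.68100402, -0.73116115, -0.79630504],
       [-0.00158105,  0.73171576,  0.68160806,  0.76415524],
       [ 0.        ,  0.        ,  0.        ,  1.        ]])}
{'intrinsics': array([[384.92477569,   0.        , 312.88174383],
       [  0.        , 384.92477569, 237.54785356],
       [  0.        ,   0.        ,   1.        ]]), 'dist': array([-0.04039878,  0.        ,  0.        ,  0.        ,  0.        ]), 'tool_from_camera': array([[ 6.61698121e-04,  9.60316210e-01,  2.78912782e-01,
         7.75715980e-02],
       [ 9.99999743e-01, -5.58134701e-04, -4.50722085e-04,
         1.72552802e-04],
       [-2.77164822e-04,  2.78913008e-01, -9.60316332e-01,
        -1.60415570e-01],
       [ 0.00000000e+00,  0.00000000e+00,  0.00000000e+00,
         1.00000000e+00]])} [-1.12827455e-04  1.18634060e-01  9.92937825e-01 -6.50134223e-04] 0.1
```

View pics/top0.png

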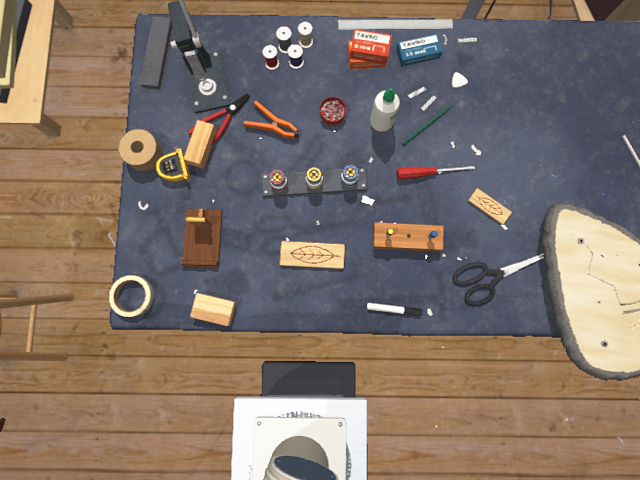

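View pics/side0.png

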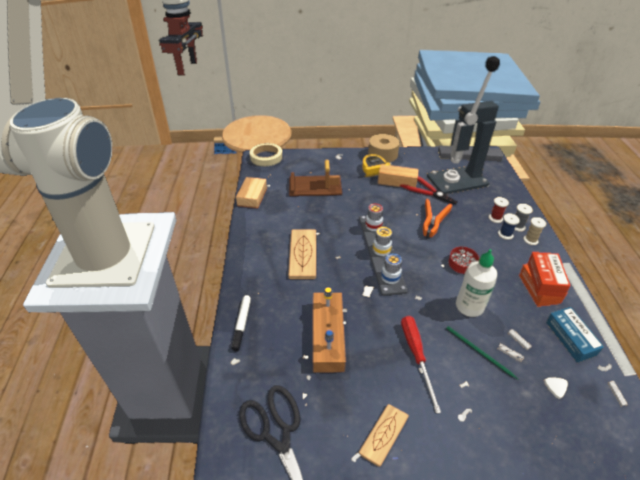

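The bench holds burr_yellow (head at top-view 390,232) and burr_blue (433,234). The middle stand hole (409,236) is empty and there is no red burr. There are two candidate boards: the one at top-view (313,255), about 65 px long, and the one at (490,206), about 42 px long. The first is the larger. The rest is at (202,237), with its brass bar at the far end. The collets are red (278,180), yellow (314,178) and blue (351,174).

```bash
cat > h.py <<'E'
from station import *
import numpy as np, cv2
from scipy.spatial.transform import Rotation as R
def q(yaw,pitch=0):  # tool down; yaw0: tool x=-X, y=+Y ; pitch tilts tool z forward along yaw heading +X
    r=(R.from_euler('z',yaw)*R.from_euler('y',-pitch)*R.from_euler('y',np.pi)).as_quat()
    return [r[3],r[0],r[1],r[2]]
def camT(n):
    i=camera_info(n)
    if n!="wrist": return i,i["T"]
    w=np.array(get_ee_rot()); T=np.eye(4); T[:3,:3]=R.from_quat([w[1],w[2],w[3],w[0]]).as_matrix(); T[:3,3]=get_tcp_pos()
    return i,T@i["tool_from_camera"]
def px2w(cam,uv,z):
    i,T=cam
    p=cv2.undistortPoints(np.array(uv,float).reshape(-1,1,2),i["intrinsics"],i["dist"])[:,0]
    d=np.c_[p[:,0],-p[:,1],-np.ones(len(p))]@T[:3,:3].T
    return T[:3,3]+d*((z-T[2,3])/d[:,2])[:,None]
def w2px(cam,P):
    i,T=cam; P=(np.array(P,float).reshape(-1,3)-T[:3,3])@T[:3,:3]
    return cv2.projectPoints(P*[1,-1,-1],np.zeros(3),np.zeros(3),i["intrinsics"],i["dist"])[0][:,0]
def look(n,f):
    c=camT(n); im=read_camera(n); cv2.imwrite("pics/"+f,im[:,:,::-1]); return c,im
def hsv(im): return cv2.cvtColor(im,cv2.COLOR_RGB2HSV)
def blobs(mask,amin=20):
    n,l,s,c=cv2.connectedComponentsWithStats(mask.astype(np.uint8))
    return [(s[k,4],c[k],l==k) for k in range(1,n) if s[k,4]>=amin]
def yaw_now():
    w=np.array(get_ee_rot()); m=R.from_quat([w[1],w[2],w[3],w[0]]).as_matrix(); return np.arctan2(-m[0,1],m[1,1])
E
python3 - <<'E'
from h import *
im=cv2.imread("pics/top0.png")[:,:,::-1]; c=camT("top"); H=hsv(im)
print("collets",px2w(c,[(278,180),(314,178),(351,174)],.07).round(3))
print("burrs",px2w(c,[(390,232),(433,234)],.083).round(3),"hole",px2w(c,[(409,236)],.036).round(3))
def rect(u0,v0,u1,v1,m,z):
    mm=np.zeros(m.shape,np.uint8); mm[v0:v1,u0:u1]=m[v0:v1,u0:u1]
    b=max(cv2.findContours(mm,0,2)[0],key=cv2.contourArea); bx=cv2.boxPoints(cv2.minAreaRect(b)); P=px2w(c,bx,z)
    e=[P[1]-P[0],P[2]-P[1]]; e.sort(key=np.linalg.norm); print(P.mean(0).round(4),[np.linalg.norm(x).round(4) for x in e],"yaw",np.degrees(np.arctan2(e[1][1],e[1][0])).round(1))
pale=(H[...,2]>150)&(H[...,0]<30)
rect(270,225,360,280,pale,.014); rect(460,180,520,230,pale,.014)
brown=(H[...,0]<20)&(H[...,1]>100)
rect(170,195,235,280,brown,.008); rect(365,210,455,260,brown,.036)
a=im[150:280,160:460]; cv2.imwrite("pics/topcrop.png",cv2.resize(a,None,fx=2.66,fy=2.66,interpolation=2)[:,:,::-1])
E
```

```text
collets [[ 0.672  0.06   0.07 ]
 [ 0.679 -0.028  0.07 ]
 [ 0.69  -0.118  0.07 ]]
burrs [[ 0.545 -0.21   0.083]
 [ 0.541 -0.312  0.083]] hole [[ 0.544 -0.264  0.036]]
[ 0.501  -0.0245  0.014 ] [np.float64(0.0684), np.float64(0.1609)] yaw -93.1
[ 0.6239 -0.481   0.014 ] [np.float64(0.0485), np.float64(0.1226)] yaw -130.3
[0.5384 0.2554 0.008 ] [np.float64(0.0941), np.float64(0.1502)] yaw -0.2
[ 0.5426 -0.2608  0.036 ] [np.float64(0.0649), np.float64(0.1745)] yaw -92.2
```

View pics/topcrop.png

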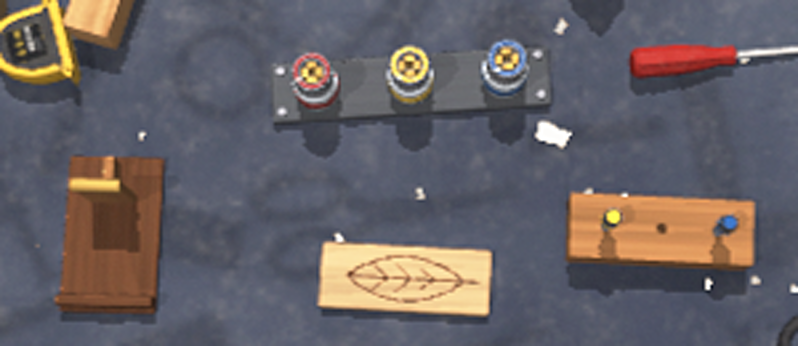

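The crop shows the yellow collet mouth at top-view (314,175) and the blue one at (351,173). The larger leaf board, 161 mm long, lies at crop (405,280); the other measures 123 mm. The rest's toe strip is at the near end. I'll look at the yellow collet from close up.

```bash
python3 - <<'E'
from h import *
move_pose([.685,-.030,.20],q(-1.3)); print(get_joint_pos(),get_tcp_pos(),yaw_now(),get_time())
c,im=look("wrist","w1.png"); print(w2px(c,[.685,-.030,.07]))
E
```

```text
[-5.98108321e-02  5.35078382e-01  1.50170399e+00  1.49077474e-04
  1.10477174e+00 -3.31907443e-01] [ 0.68500779 -0.02905718  0.20004642] -1.2987667038339483 3.0333
[[313.52974356 229.91465039]]
```

View pics/w1.png

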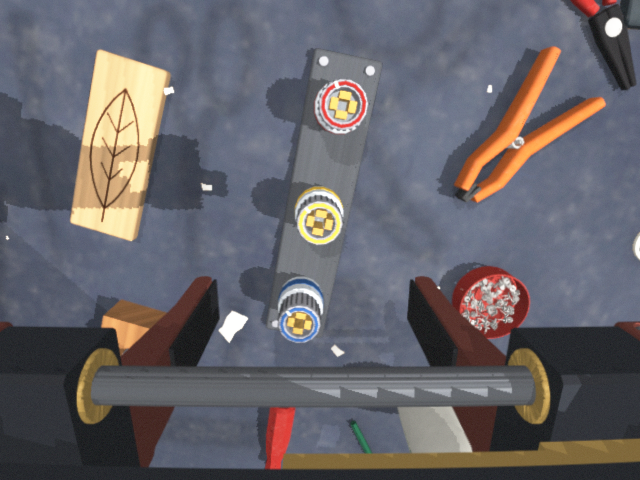

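Wrist view: the yellow collet centre is at about (320,223), against a prediction of (313,230). Red is at (342,105) and blue at (299,323). I'll fit the rings and compute the positions.

```bash
cat >> h.py <<'E'
RNG={"red":((0,8),(170,180)),"yellow":((25,34),),"blue":((100,118),)}
def collet(im,uv,col,r=34):
    H=hsv(im).astype(int); m=np.zeros(H.shape[:2],bool)
    for a,b in RNG[col]: m|=(H[...,0]>=a)&(H[...,0]<=b)
    yy,xx=np.mgrid[:480,:640]; near=np.hypot(xx-uv[0],yy-uv[1])<r
    m&=near&(H[...,1]>120)&(H[...,2]>110)
    pts=np.argwhere(m)[:,::-1].astype(np.float32); hull=cv2.convexHull(pts)
    br=near&(H[...,0]>=14)&(H[...,0]<25)&(H[...,1]>100)&(np.hypot(xx-uv[0],yy-uv[1])<18)
    return cv2.fitEllipse(hull[:,0]) if len(hull)>4 else None, np.argwhere(br)[:,::-1].mean(0)
E
python3 - <<'E'
from h import *
im=cv2.imread("pics/w1.png")[:,:,::-1].copy(); c=camT("wrist"); H=hsv(im)
print("ring hsv",H[205:209,320],"jaw",H[215,325])
for n,uv in (("red",(342,105)),("yellow",(320,223)),("blue",(299,323))):
    e,j=collet(im,uv,n); print(n,e,j,px2w(c,[e[0],j],.07).round(4)[:,:2].tolist())
E
```

```text
ring hsv [[ 30 151 255]
 [ 29 128 255]
 [ 17  20 244]
 [ 17  57 178]] jaw [ 25 125 253]
red ((343.2524719238281, 104.04905700683594), (43.57423400878906, 45.85847473144531), 12.790515899658203) [342.35119048 105.01190476] [[0.6803, 0.0657], [0.6799, 0.0649]]
yellow ((320.8584289550781, 217.08526611328125), (40.300045013427734, 54.58845901489258), 18.190940856933594) [319.23140496 221.03305785] [[0.6877, -0.0186], [0.6873, -0.022]]
blue ((298.80224609375, 324.2332763671875), (33.16374969482422, 36.479957580566406), 90.82791900634766) [298.2125   322.628125] [[0.6952, -0.1126], [0.6944, -0.1113]]
```

```bash
cat >> h.py <<'E'
def turn(xy,z,y0,y1,step,lim):
    """grip at yaw y0 then turn to y1 stepwise; stop when |moment change| > lim"""
    move_pose([*xy,z+.07],q(y0)); movel([*xy,z],v=.12,until_force=8)
    f0=np.array(get_ft_force()); command_gripper(0.0); print("width",get_grip_width(),"force",np.round(np.array(get_ft_force())-f0,1))
    t0=np.array(get_ft_torque())[2]; n=max(1,int(np.ceil(abs(y1-y0)/step)))
    for k,y in enumerate(np.linspace(y0,y1,n+1)[1:]):
        move_pose([*xy,z],q(y)); t=get_ft_torque()[2]-t0; print(round(y,2),round(t,3),end=" | ")
        if abs(t)>lim and k>0: break
    print("\nF",np.round(np.array(get_ft_force())-f0,1),"t",get_time()); return y
E
python3 - <<'E'
from h import *
turn((.687,-.0235),.048,-1.3,0.15,.12,.45)
E
```

```text
width 0.397007632514865 force [ 5.7  1.5 -3.1]
-1.19 0.3 | -1.08 0.332 | -0.97 0.255 | -0.85 0.37 | -0.74 0.334 | -0.63 0.333 | -0.52 -0.178 | -0.41 0.04 | -0.3 0.194 | -0.18 0.267 | -0.07 0.368 | 0.04 0.317 | 0.15 0.036 | 
F [-3.9 -7.8 -0.1] t 8.3583
```

```bash
python3 - <<'E'
from h import *
command_gripper(.75); movel([.687,-.0235,.17],v=.2)
c,im=look("wrist","w2.png"); u,v=w2px(c,[.687,-.0235,.07])[0].astype(int); print(u,v,get_time())
a=im[max(0,v-70):v+50,max(0,u-80):u+80]
o=cv2.imread("pics/w1.png")[:,:,::-1][223-60:223+60,320-80:320+80]
cv2.imwrite("pics/cmp.png",np.hstack([cv2.resize(a,(400,300)),cv2.resize(o,(400,300))])[:,:,::-1])
E
```

```text
311 241 9.8333
```

View pics/cmp.png

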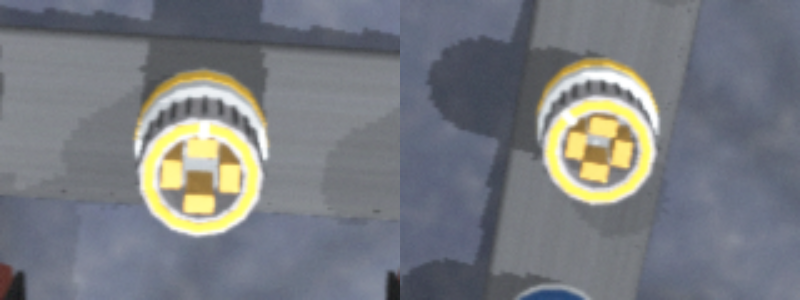

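A white mark on the nut ring shows its angle. It now points to the fixture's −x side, so nut_yellow is at about 0; it started at about 0.64. Next I'll look at the yellow burr from the same yaw and height so the calibration bias cancels.

```bash
python3 - <<'E'
from h import *
im=cv2.imread("pics/w2.png")[:,:,::-1].copy(); c=camT("wrist")
e,j=collet(im,(312,243),"yellow",30); print(e,j,px2w(c,[e[0],j,(311.8,243)],.07).round(4)[:,:2].tolist())
out=[]
for n,x,y in (("yellow",.545,-.212),("blue",.541,-.312)):
    move_pose([x,y,.183],q(.15)); c,im=look("wrist",f"b_{n}.png"); u,v=w2px(c,[x,y,.083])[0].astype(int); print(n,u,v)
    out.append(cv2.resize(im[v-60:v+60,u-80:u+80],(400,300),interpolation=cv2.INTER_NEAREST))
print(get_time())
cv2.imwrite("pics/b.png",np.hstack(out)[:,:,::-1])
E
```

```text
((310.8370056152344, 241.458984375), (41.9394416809082, 44.20463562011719), 89.2969741821289) [311.98611111 240.68981481] [[0.6863, -0.0241], [0.6856, -0.0234], [0.6873, -0.0232]]
yellow 311 238
blue 311 239
11.3583
```

View pics/b.png

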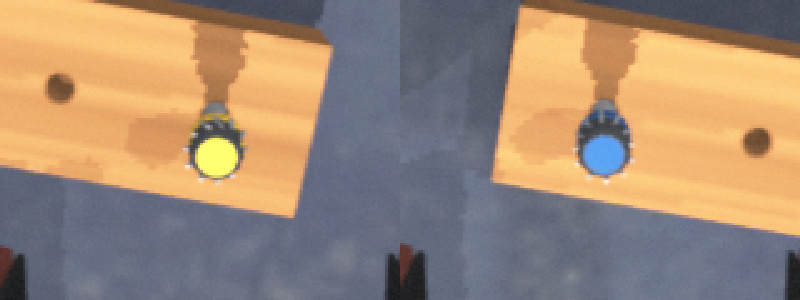

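Left crop: the yellow dot is at about full-frame (317,241). Right crop: the blue dot is at about (312.6,241.4). Now I'll pick the yellow burr and insert it.

```bash
cat >> h.py <<'E'
def pick(x,y,yaw=.15):
    command_gripper(.6); move_pose([x,y,.13],q(yaw)); movel([x,y,.056],v=.1,until_force=8)
    f0=np.array(get_ft_force()); command_gripper(0.); print("pick w",get_grip_width()*.088,"dF",np.round(np.array(get_ft_force())-f0,1)); movel([x,y,.145],v=.12)
def insert(x,y,yaw=.15):
    move_pose([x,y,.145],q(yaw)); movel([x,y,.123],v=.1)
    f0=np.array(get_ft_force()); off=[(0,0)]+[(r*np.cos(a),r*np.sin(a)) for r in (.001,.002) for a in np.arange(0,6.2,np.pi/3)]
    for dx,dy in off:
        if (dx,dy)!=(0,0): movel([x+dx,y+dy,get_tcp_pos()[2]+.003],v=.05)
        hit=movel([x+dx,y+dy,.0745],v=.035,until_force=7); z=get_tcp_pos()[2]
        print((round(dx,4),round(dy,4)),"hit",hit,"z",round(z,4),"dF",np.round(np.array(get_ft_force())-f0,1))
        if z<.0775: return True
        if z<.100: return False
    return False
E
python3 - <<'E'
from h import *
move_pose([.545,-.212,.183],q(.15)); c=camT("wrist")
im=read_camera("wrist"); m=hsv(im); 
b=[k for k in blobs((m[...,0]>24)&(m[...,0]<35)&(m[...,1]>110)&(m[...,2]>200),60) if np.hypot(*(k[1]-[317,241]))<15]; print([(k[0],k[1]) for k in b])
p=px2w(c,[(317,240.8)],.083)[0]; print(p)
x,y=px2w(c,[max(b,key=lambda k:k[0])[1]],.083)[0,:2]; print(x,y)
pick(x,y); print(insert(.687,-.0234),get_time(),get_grip_width()*.088)
E
```

```text
[(np.int32(197), array([314.85786802, 240.3248731 ]))]
[ 0.54563685 -0.20634997  0.083     ]
0.5455233146564382 -0.2079010111685948
pick w 0.015186320832816834 dF [0.3 0.7 0.5]
(0, 0) hit False z 0.0748 dF [-1.   1.5 -1.3]
True 17.9417 0.015246007036420999
```

```bash
python3 - <<'E'
from h import *
command_gripper(.6); movel([.687,-.0234,.118],v=.2)
turn((.687,-.0234),.048,.3,-1.35,.15,9)
command_gripper(.6); movel([.687,-.0234,.18],v=.2)
c,im=look("wrist","w3.png"); u,v=w2px(c,[.687,-.0234,.07])[0].astype(int); print(u,v,get_time())
cv2.imwrite("pics/w3c.png",cv2.resize(im[v-90:v+60,u-100:u+100],(600,450))[:,:,::-1])
E
```

```text
width 0.40635473259785976 force [ 0.7 -6.3  1.5]
0.16 0.044 | 0.02 0.034 | -0.11 0.12 | -0.25 0.01 | -0.39 -0.005 | -0.53 0.035 | -0.66 0.021 | -0.8 0.101 | -0.94 0.075 | -1.08 0.124 | -1.21 0.133 | -1.35 0.334 | 
F [4.  2.1 6.5] t 23.5833
315 236 24.95
```

View pics/w3c.png

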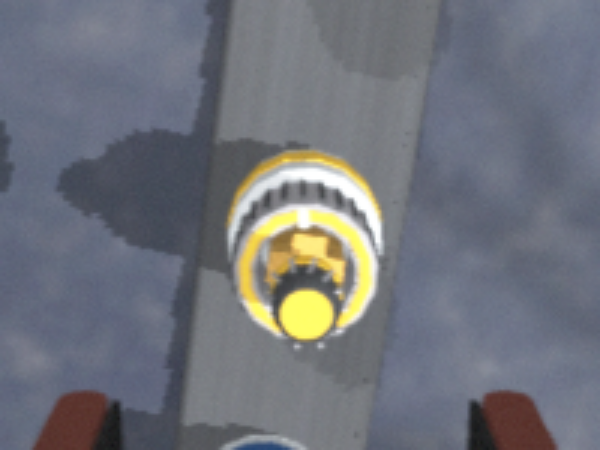

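The mark gives nut_yellow at about 1.39, and the burr stands upright in it. Next is blue: open its nut, then measure it again.

```bash
python3 - <<'E'
from h import *
c=camT("wrist"); print(w2px(c,[.687,-.0234,.101]))
bx=(.6944,-.1131)
turn(bx,.048,-1.3,.15,.18,9)
command_gripper(.75); movel([*bx,.17],v=.2)
c,im=look("wrist","w4.png"); u,v=w2px(c,[*bx,.07])[0].astype(int); print(u,v,collet(im,(u,v),"blue",30),get_time())
cv2.imwrite("pics/w4c.png",cv2.resize(im[v-70:v+50,u-80:u+80],(640,480))[:,:,::-1])
E
```

```text
[[316.10042165 250.1673982 ]]
width 0.39552511314888783 force [5.  1.4 0.4]
-1.14 0.255 | -0.98 0.249 | -0.82 0.228 | -0.66 0.208 | -0.49 -0.119 | -0.33 0.219 | -0.17 0.202 | -0.01 0.215 | 0.15 -0.176 | 
F [-3.3 -4.7  6.2] t 29.1
311 241 (((310.52630615234375, 241.59036254882812), (42.06019592285156, 44.069034576416016), 89.74635314941406), array([311.01980198, 240.51980198])) 30.575
```

View pics/w4c.png

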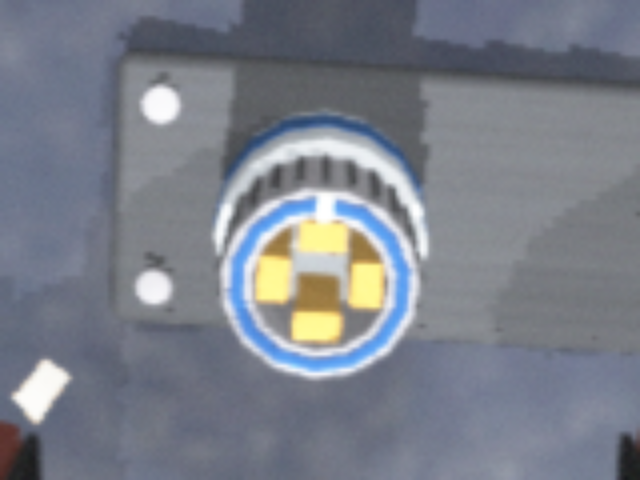

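The blue mark points to −x, so nut_blue is open, and its centre matches to within 0.5 mm. Now I'll pick, insert and tighten the blue burr.

```bash
python3 - <<'E'
from h import *
bx=(.6942,-.1136)
move_pose([.541,-.312,.183],q(.15)); c=camT("wrist"); im=read_camera("wrist"); m=hsv(im)
b=[k for k in blobs((m[...,0]>98)&(m[...,0]<120)&(m[...,1]>110)&(m[...,2]>200),60) if np.hypot(*(k[1]-[312.6,241]))<15]; print([(k[0],k[1]) for k in b])
x,y=px2w(c,[max(b,key=lambda k:k[0])[1]],.083)[0,:2]; print(x,y)
pick(x,y); ok=insert(*bx); print(ok,get_time())
if ok:
    command_gripper(.6); movel([*bx,.118],v=.2)
    turn(bx,.048,.3,-1.35,.2,9)
    command_gripper(.6); movel([*bx,.18],v=.2)
    c,im=look("wrist","w5.png"); u,v=w2px(c,[*bx,.07])[0].astype(int); print(u,v,w2px(c,[*bx,.101])-[u-100,v-90],get_time())
    cv2.imwrite("pics/w5c.png",cv2.resize(im[v-90:v+60,u-100:u+100],(600,450))[:,:,::-1])
look("top","t5.png")
E
```

```text
[(np.int32(183), array([311.28415301, 240.03825137]))]
0.5417300570427981 -0.31178254949763334
pick w 0.015181720252860858 dF [-0.2  1.5  0.2]
(0, 0) hit False z 0.0748 dF [ 1.2 -0.6  0.5]
True 37.725
width 0.3995857053182888 force [ 1.1 -4.6  1.6]
0.12 0.039 | -0.07 0.028 | -0.25 0.071 | -0.43 0.052 | -0.62 -0.027 | -0.8 0.056 | -0.98 0.028 | -1.17 0.107 | -1.35 0.357 | 
F [3.5 5.1 4.7] t 42.9667
315 236 [[100.49117564 103.81230437]] 44.3333
```

View pics/w5c.png

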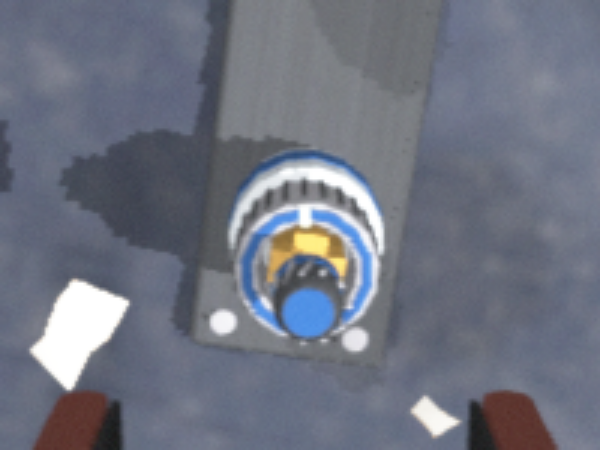

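View pics/t5.png

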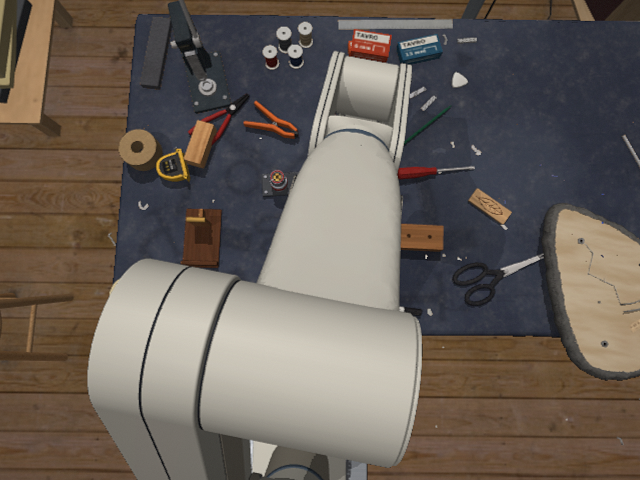

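nut_blue is at about 1.39 and the burr stands upright. The arm hides the board in the top view, so I'll measure the rest and then the board with the wrist camera.

```bash
cat >> h.py <<'E'
def rect(c,im,m,z,near=None):
    cs=[k for k in cv2.findContours(m.astype(np.uint8),0,2)[0] if cv2.contourArea(k)>1500]
    b=max(cs,key=cv2.contourArea) if near is None else min(cs,key=lambda k:np.hypot(*(np.array(cv2.minAreaRect(k)[0])-near)))
    w=px2w(c,b[:,0],z)[:,:2].astype(np.float32)   # rectangle fitted in the world plane
    (x,y),s,_=cv2.minAreaRect(w*1000); bx=cv2.boxPoints(cv2.minAreaRect(w*1000)); e=sorted([bx[1]-bx[0],bx[2]-bx[1]],key=np.linalg.norm)[1]
    return x/1000,y/1000,sorted(s),np.degrees(np.arctan2(e[1],e[0]))
E
python3 - <<'E'
from h import *
movel([.6942,-.1136,.25],v=.3)
move_pose([.54,.255,.30],q(0)); c,im=look("wrist","rest.png"); H=hsv(im)
m=(H[...,0]<20)&(H[...,1]>100)&(H[...,2]<170); m[330:]=0
print("rest",w2px(c,[.538,.255,.008]),rect(c,im,m,.008))
move_pose([.50,-.025,.20],q(-np.pi/2+.05)); c2,im2=look("wrist","board.png"); H=hsv(im2)
m2=(H[...,0]<30)&(H[...,2]>150)&(H[...,1]>50); m2[330:]=0
n=w2px(c2,[.501,-.0245,.014])[0]; print("board",n,rect(c2,im2,m2,.014,n),get_time())
cv2.imwrite("pics/rb.png",np.hstack([cv2.resize(im,(400,300)),cv2.resize(im2,(400,300))])[:,:,::-1])
for p in ([.548,.255,.15],[.548,.255,.07]): print(inverse_kinematics(p,q(0,.698)))
E
```

```text
rest [[313.08453608 191.99811163]] (0.53642626953125, 0.2576810302734375, [90.06548309326172, 147.4374237060547], np.float32(-0.13849486))
board [314.1023758  212.38987843] (0.5353759765625, -0.050380577087402345, [61.767337799072266, 158.91732788085938], np.float32(87.73158)) 47.5083
None
[0.60347803 0.5821068  2.14890998 4.25527209 0.41857944 0.97968808]
```

View pics/rb.png

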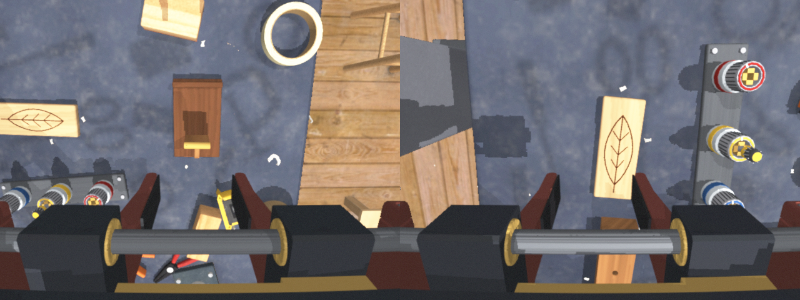

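The board has been knocked. It is now at (.535,−.050) with its long axis at 87.7°, seen in the right image at about (621,148). At the full 40° tilt the wrist is close to a limit, so I'll scan grasp pitches for a feasible grasp and placing.

```bash
cat >> h.py <<'E'
def T4(r,p):
    T=np.eye(4); T[:3,:3]=r.as_matrix(); T[:3,3]=p; return T
def tool(yaw,pitch,p): return T4(R.from_euler('z',yaw)*R.from_euler('y',-pitch)*R.from_euler('y',np.pi),p)
def pq(T):
    r=R.from_matrix(T[:3,:3]).as_quat(); return T[:3,3],[r[3],r[0],r[1],r[2]]
REST=(.5375,.257)
def final(dx=0,dz=0,tilt=40): return T4(R.from_euler('y',-np.radians(tilt)),[REST[0]+.010+dx,REST[1],.059+dz])
E
python3 - <<'E'
from h import *
B=(.5354,-.0504); a=np.radians(87.7)
for flip in (0,1):
  by=a+np.pi*flip; Tb=T4(R.from_euler('z',by),[*B,0])   # board x = up end
  for fl in (0,1):            # tool y vs board y
    ty=by+np.pi*fl; ty=(ty+np.pi*1.5)%(2*np.pi)-np.pi*1.5
    for d in (0,.2,.35,.5,.65):
      p=-d if fl==0 else d     # lean of tool relative to board normal
      Tg=tool(ty,p,[*B,.004+.01*np.sin(d)])
      rel=np.linalg.inv(Tb)@Tg
      ok=[]
      up=np.eye(4); up[2,3]=.1
      for T in (Tg,up@Tg,final(.03,.10)@rel,final(.004,.05)@rel,final(.002,.003)@rel):
          j=inverse_kinematics(*pq(T)); ok.append(None if j is None else np.round(j,2).tolist())
      if all(k is not None for k in ok): print(flip,fl,d,*ok[1:],sep="\n  ")
      else: print(flip,fl,d,[k is not None for k in ok])
E
```

```text
0 0 0 [False, False, False, False, True]
0 0 0.2 [False, False, True, True, True]
0 0 0.35 [False, False, True, True, True]
0
  0
  0.5
  [0.16, 0.54, 1.88, -0.63, 0.93, -2.51]
  [0.45, 0.43, 1.8, -0.13, 0.74, -1.04]
  [0.47, 0.47, 1.87, -0.15, 0.62, -0.99]
  [0.47, 0.55, 1.89, -0.18, 0.53, -0.96]
0
  0
  0.65
  [0.23, 0.59, 1.87, -0.75, 1.03, -2.36]
  [0.41, 0.47, 1.7, -0.02, 0.93, -1.14]
  [0.43, 0.51, 1.78, -0.03, 0.81, -1.12]
  [0.43, 0.58, 1.8, -0.03, 0.72, -1.12]
0 1 0 [True, True, False, False, True]
0 1 0.2 [True, True, False, False, False]
0
  1
  0.35
  [0.08, 0.5, 1.89, -0.47, 0.85, 0.45]
  [0.48, 0.4, 1.89, -0.3, 0.57, 2.28]
  [0.5, 0.45, 1.96, -0.39, 0.45, 2.4]
  [0.51, 0.53, 1.98, -0.49, 0.36, 2.51]
0
  1
  0.5
  [0.16, 0.54, 1.88, -0.63, 0.93, 0.63]
  [0.45, 0.43, 1.8, -0.13, 0.74, 2.1]
  [0.47, 0.47, 1.87, -0.15, 0.62, 2.15]
  [0.47, 0.55, 1.89, -0.18, 0.53, 2.18]
0
  1
  0.65
  [0.23, 0.59, 1.87, -0.75, 1.03, 0.78]
  [0.41, 0.47, 1.7, -0.02, 0.93, 2.0]
  [0.43, 0.51, 1.78, -0.03, 0.81, 2.02]
  [0.43, 0.58, 1.8, -0.03, 0.72, 2.03]
1 0 0 [True, True, False, False, True
[... 463 characters left out ...]
-0.15, 0.62, -0.99]
  [0.47, 0.55, 1.89, -0.18, 0.53, -0.96]
1
  0
  0.65
  [-0.44, 0.61, 1.82, 0.67, 1.11, -0.84]
  [0.41, 0.47, 1.7, -0.02, 0.93, -1.14]
  [0.43, 0.51, 1.78, -0.03, 0.81, -1.12]
  [0.43, 0.58, 1.8, -0.03, 0.72, -1.12]
1 1 0 [False, False, False, False, True]
1 1 0.2 [False, False, False, False, False]
1 1 0.35 [True, False, True, True, True]
1
  1
  0.5
  [-0.38, 0.55, 1.85, 0.57, 1.0, 2.43]
  [0.45, 0.43, 1.8, -0.13, 0.74, 2.1]
  [0.47, 0.47, 1.87, -0.15, 0.62, 2.15]
  [0.47, 0.55, 1.89, -0.18, 0.53, 2.18]
1
  1
  0.65
  [-0.44, 0.61, 1.82, 0.67, 1.11, 2.31]
  [0.41, 0.47, 1.7, -0.02, 0.93, 2.0]
  [0.43, 0.51, 1.78, -0.03, 0.81, 2.02]
  [0.43, 0.58, 1.8, -0.03, 0.72, 2.03]
```

```bash
python3 - <<'E'
from h import *
B=(.5354,-.0504); by=np.radians(87.7)+np.pi; d=.4; Tb=T4(R.from_euler('z',by),[*B,0])
Tg=tool(by-2*np.pi,-d,[*B,.0065]); rel=np.linalg.inv(Tb)@Tg
up=Tg.copy(); up[2,3]+=.12
command_gripper(1.0); move_pose(*pq(up)); print("down",movel(Tg[:3,3],v=.12,until_force=8),get_tcp_pos())
f0=np.array(get_ft_force()); command_gripper(0.); print("w",get_grip_width()*.088,np.round(np.array(get_ft_force())-f0,1))
movel(up[:3,3],v=.15); print("w",get_grip_width()*.088,"F",np.round(np.array(get_ft_force())-f0,1))
move_pose(*pq(final(.03,.10)@rel)); print(get_time())
look("side","s6.png")
cv2.imwrite("pics/s6c.png",cv2.resize(cv2.imread("pics/s6.png")[40:300,150:450],(600,520)))
np.save("rel.npy",rel)
E
```

```text
down False [ 0.53589107 -0.05052175  0.00709467]
w 0.06207304188728426 [-0.2 -0.8  3.1]
w 0.06191947887916559 F [ 0.5 -0.9 -1.5]
52.5833
```

View pics/s6c.png

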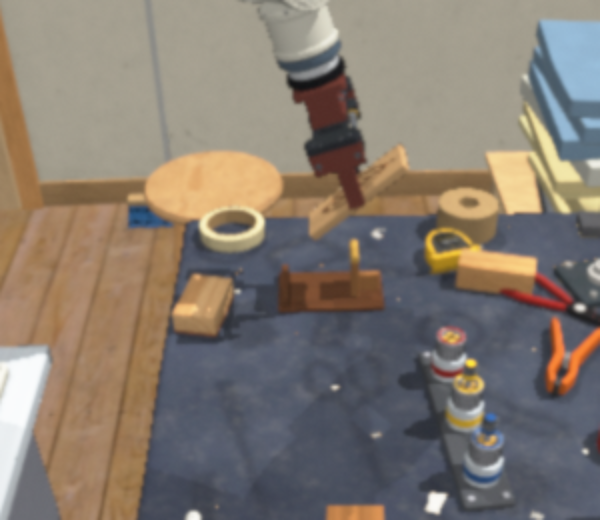

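The board is held at about 40° above the rest, at crop (358,192), and both burrs stand upright in their collets. I'll lower it and release.

```bash
python3 - <<'E'
from h import *
rel=np.load("rel.npy")
T=final(.006,.05)@rel; move_pose(*pq(T)); f0=np.array(get_ft_force())
T=final(.004,.003)@rel; print(movel(T[:3,3],v=.05,until_force=5),get_tcp_pos()-T[:3,3],np.round(np.array(get_ft_force())-f0,1))
T=final(-.006,.003)@rel; print(movel([T[0,3],get_tcp_pos()[1],get_tcp_pos()[2]],v=.03,until_force=4),get_tcp_pos()-T[:3,3])
command_gripper(1.0); wait(.3)
z=R.from_matrix(T[:3,:3]).apply([0,0,-1]); movel(np.array(get_tcp_pos())+.12*z,v=.15)
move_pose([.40,.05,.40],q(-1.3)) if inverse_kinematics([.40,.05,.40],q(-1.3)) is not None else None
wait(1); print(get_tcp_pos(),get_time())
s,im=look("side","s7.png"); t,im2=look("top","t7.png")
a=cv2.resize(im[120:320,220:440],(440,400)); b=cv2.resize(im2[160:290,160:290],(360,400))
cv2.imwrite("pics/s7c.png",np.hstack([a,b])[:,:,::-1])
fx=final(); print("pred corners top",w2px(t,(fx@np.array([[sx*.08,sy*.031,.014,1] for sx,sy in((-1,-1),(-1,1),(1,1),(1,-1))]).T).T[:,:3]).round(0).tolist())
E
```

```text
True [-0.00051859 -0.00024716 -0.00046773] [-3.5 -1.9  6. ]
True [ 0.00654089 -0.00051597 -0.00106471]
[0.400009   0.04997232 0.40004567] 58.1833
pred corners top [[211.0, 261.0], [185.0, 261.0], [176.0, 203.0], [203.0, 203.0]]
```

View pics/s7c.png

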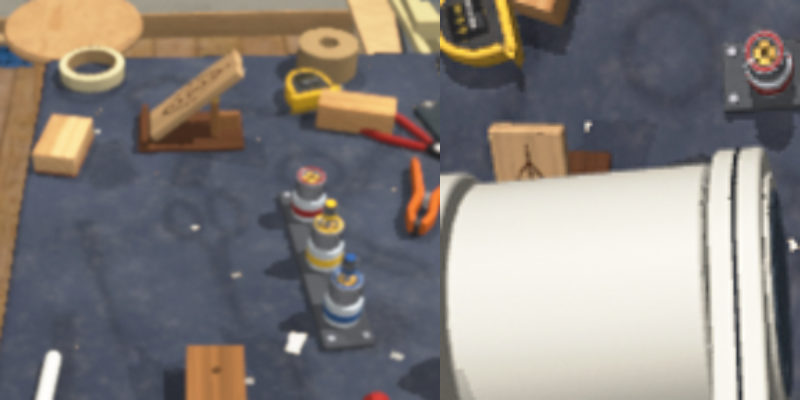

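The board leans on the bar, leaf up. Its top edge is at top-view px x 178–205, y 200, against a prediction of 176–203, y 203. I'll compare the side view with the prediction and, if it agrees, hand in.

```bash
python3 - <<'E'
from h import *
s=camT("side"); fx=final()
P=w2px(s,(fx@np.array([[sx*.08,-.031,.014,1] for sx in(-1,1)]).T).T[:,:3]); print(P, (P-[220,120])*2)
seen=np.array([[220+152/2,120+139/2],[220+243/2,120+70/2]]); print(seen)
d=np.abs(P-seen).max(); print(d)
if d<9: print(job_done(),get_time())
E
```

```text
[[293.71563813 188.24606007]
 [338.37087281 155.82428747]] [[147.43127627 136.49212014]
 [236.74174562  71.64857494]]
[[296.  189.5]
 [341.5 155. ]]
3.129127190581869
the job is handed in; nothing more can be done
the job is handed in; nothing more can be done
```

The yellow and blue burrs are home in their own collets with the nuts turned to about 1.39 rad, there was no red burr at this start, and the larger board leans leaf up on its rest within about 3 px of where it should be in the side view; I handed the job in shortly after 58 s, with no verdict returned.

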